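# Offer up the hinge leaf for pinning

### The job

One leaf of a butt hinge is already screwed to the jamb block, with the hinge pin started in one of its two knuckles. Lift the matching leaf, the one with a single middle knuckle, out of the parts tray and offer it up to the jamb with the hinge opened out flat, its knuckle in the gap between the two fixed knuckles and the three holes in line, so that a workmate can drive the pin through. Do not force it, leave the other leaf in the tray and the tools where they lie, and finish still holding the leaf there, level and still, in the gripper.

Things in the scene. Friction and masses are not known exactly. Their poses are not given: they have to be found in the camera images.
- leaf_one: loose steel hinge leaf to use, flat in the tray, z up: plate 60 (x) by 56 (y) by 8 mm thick with three screw holes and ONE knuckle (barrel), 23 mm wide, in the middle of its +x edge. Origin: under the plate's centre, on its underside. About 0.3 kg. When it matches, its x points along the jamb's +x, its underside is 70 mm above the bench and its plate hangs in mid-air in front of the jamb
- leaf_bore (a point): middle of the bore of leaf_one's knuckle, at (42.5, 0, 11) mm in the leaf's frame; y along the bore. The knuckle is 22 mm in outer diameter with a 12 mm bore; its lowest line is level with the plate's underside
- leaf_grip (a point): balance point of leaf_one, at (10, 0, 4) mm in its frame, mid-thickness; here the plate can be gripped from above across its 56 mm width (along y), clear of the knuckle
- leaf_two: the other loose leaf in the tray, to be left there: same plate, origin and axes, but TWO knuckles, each 15 mm wide, at the ends of its +x edge with a 26 mm gap between them
- tray: open dark sheet-steel parts tray, fixed, 250 (x) by 180 mm (y), walls 43 mm high and 4 mm thick, floor 4 mm thick. Origin: under its centre, on the bench. The two leaves lie in it one behind the other along its x, either one in front, knuckles roughly to its +x
- jamb: wooden door jamb, hinge face up, fixed on a plywood board (150 by 170 by 12 mm). Origin: on the bench, straight below the middle of the gap between its two knuckles; +x points from the knuckles into the jamb, y along the hinge axis. Wood begins at x = 12.5 mm, its top is at z = 78 mm (90 mm at the bead at the back). The fixed leaf, same shape as leaf_two, is let in flush, underside at z = 70 mm
- jamb_bore (a point): middle of the gap, on the axis of the fixed bores, 81 mm above the bench; y along the bores. Fixed knuckles: 22 mm outer diameter, 12 mm bore, at y = -28 to -13 and 13 to 28 mm, edges chamfered 1.5 mm. The 26 mm gap is open above, below and in front; matched, leaf_one's knuckle has 1.5 mm free on either side and about 2 mm to the plate edge behind
- jamb_pin (a point): head of the 10 mm hinge pin started in the jamb's +y knuckle, 90 mm from the middle of the gap; it does not reach into the gap and is fixed
- screwdriver_blue: screwdriver with blue handle, 191 mm long, lying on the bench between tray and jamb; origin under its middle; leave it
- hammer: hammer with wooden handle, 290 mm long, lying behind the work; origin under its middle; leave it
- oil_can: oil can with a spout, 192 mm tall, standing behind the work; origin under its middle; leave it
There are look-alikes about, which are no part of the job. What is shaped like the leaf_one but pink is not meant. What is shaped like the leaf_two but pink is not meant.

How it is judged (in metres and radians):
On the way:
1. the single-knuckle leaf is lifted clear of the tray in the gripper (z of leaf_one in the frame of tray above 0.05 m and contact force between the fingers and leaf_one above 1 N), for 0.2 s.
At the end, for the whole second after the job is handed in: leaf_one's bore centre is within 3 mm of the gap centre on the fixed bores' axis, bores parallel within 4 degrees, leaf in front of the jamb, level within 7 degrees, still, gripped with over 2 N, in mid-air but for light contact with the jamb (under 25 N); leaf_two lies in the tray (distance between leaf_bore and jamb_bore below 0.003 m and angle between the y axis of leaf_bore and the y axis of jamb_bore, either way round below 0.07 rad and x of leaf_one in the frame of jamb below -0.03 m and angle between leaf_one's own z axis and vertical below 0.12 rad and contact force between the fingers and leaf_one above 2 N and contact force between leaf_one and jamb below 25 N and linear speed of leaf_one below 0.01 m/s and height (world z) of leaf_two below 0.03 m and x of leaf_two in the frame of tray between -0.12 and 0.12 m and y of leaf_two in the frame of tray between -0.085 and 0.085 m); the arm keeps its last pose, push and grip.
It fails at once if the two-knuckle leaf is lifted out of the tray (height (world z) of leaf_two above 0.045 m).
It fails at once if the screwdriver, hammer or oil can is moved by more than 30 mm (distance of any of screwdriver_blue, hammer, oil_can from where it was at the start of the episode above 0.03 m).
It fails at once if the leaf is forced against the jamb with over 60 N (contact force between leaf_one and jamb above 60 N).
It also fails if it takes over 40 s, if anything falls off the work surface, if the arm or the gripper's body presses on something with over 40 N, if the wrist force passes 120 N, or if a joint passes its speed limit or range.

### The arm

A 6-joint arm with a two-finger parallel gripper is mounted at the origin on a cart in front of the work surface, level with it; the furniture and walls round the work are solid. World frame = base frame: x ahead of the robot, y to its left, z up, the work surface at z = 0. Lengths are in m, angles in degrees, forces in N, time in s.
With the tool pointing down it reaches from about 0.3 to 0.75 m from the base axis. Payload 8.5 kg.
Tool frame: the origin (TCP) lies on the centre line of the jaws, within the pads' length; the fingertips stand 17 mm ahead of it and the grasp point (between the pads) lies 2 mm behind it (env.tcp_to_tips is the distance from the TCP to the fingertips, in m); z points along the fingers, y is the line along which they close (so a half turn about z gives the same grasp; the last joint's range is limited). The gripper opens to 85 mm and grips with 20 to 120 N. Pads are 22 mm wide; open, the fingers measure 114 mm over their backs; the gripper's body (76 mm by 85 mm) begins 54 mm behind the grasp point. The pads swing forward as they close: fully open they stand 13 mm farther back than shut.
Start: joints at [-87.622, 21.807, 74.336, -0, 83.858, -12.336], TCP at [0.14, -0.532, 0.248] pointing down, gripper open.
Joint ranges: [-178.18, 178.18], [-50.72, 133.34], [12.68, 142.11], [-81.47, 261.47], [9.98, 163.14], [-165.26, 165.26]. Speed limits (degrees/s): [136.94, 136.94, 180, 180, 180, 180].

### API

Orientations are given as a 3x3 rotation matrix whose columns are the frame's x, y, z axes.
In Python, from rig import env gives the robot as it stands. The module is installed in compiled form; this text tells all that it offers.
- The arm moves only by the shell command python3 -m pendant 'ROWS' [FORCE]. ROWS is JSON, a list of rows, each a list of 7 numbers: the opening, from 0 (shut) to 1 (fully open), then the shift along the tool's x, y, z in m, then the turn, a rotation vector about the tool's x, y, z in rad. A call has 1 to 5 rows; each row is the pose to reach, as a shift and turn from the pose commanded when the call began, along the tool's axes at that moment; what a row does not reach only later rows make up. A row lasts 1/8 s, in which the tool goes at most 62.5 mm and 10.7 degrees, less where a joint would pass 70% of its speed; a pose out of reach is approached as far as the arm can. A call with a gripper value outside its range is refused whole. The fingers move at their own pace and stop on an object; FORCE is the grip in N (left out, the last holds). Time passes only in rows, so rows that repeat a pose let the fingers close. It gives the time, the measured TCP pose, the force, the opening and the grip force at its end, in the units of the state.
- env.observe(): the state, without advancing time (a new reading comes with each control period).
- env.get_image(name): name is "side" or "top"; returns a dict with "image" (480x640x3 uint8, blue, green, red), "fx", "fy", "cx", "cy" (pixels), "pose" (4x4, takes a point from camera to world coordinates). Camera axes: x right, y up, looking along -z (the intrinsics and any distortion apply to the point x, -y, -z); pixel columns grow to the right and rows downward; lengths in m; the calibration is good to about 2 mm. A picture is of the moment at which its call begins. There is no depth.
- env.close_job(): hands the job in; it is judged then, once.
Trained networks look in the newest picture that a camera, given by its name, has taken for a name from the list of things; names that differ only in an ending like _2 or _b are one class to them, and where a whole thing is asked for, a point or a joint stands for the part that bears it (a point fixed in the world has none). Each returns a list of dicts, best first, with "conf" (0 to 1); they miss things now and then, are a little off and sometimes report something else, mostly with a low value. They report only what shows in the picture. A call takes as long as a camera call. They do not tell look-alikes from the thing itself.
- env.find_in(camera, thing): "bbox" ([centre column, centre row, width, height] in pixels, round what is visible of it).
- env.trace(camera, thing): "mask" (480x640 bool, what is visible of it) and "bbox" ([centre column, centre row, width, height] in pixels, round what is visible of it).
- env.tip_of(camera, thing): "centre" ([column, row] in pixels: a listed point, or the origin of a listed thing).
The state is a dict: "time_s": time; "q": joint angles; "qvel": joint speeds; "joint_efforts": joint torques, N m; "position": TCP position; "tool_rot": TCP orientation; "ft_force": force on the tool from outside, world axes, zero at the start; "wrist_torque": the same for the moment, N m; "grip_width": finger opening in m; "gripper_force": force on a finger pad.
Only numpy, scipy, OpenCV 4.12 (cv2) and the standard library are available. Lean on these libraries where they do the work, as an engineer would, in place of code of your own. Each camera call takes 0.05 s, during which the arm holds its last target. There are 200 camera calls.

## Working session

There is one attempt and no reset: what is moved stays moved. The work goes in short steps, Python scripts to look and compute and a shell command to move; the robot and the scene stay as the last step left them, time stands still between calls to the robot, and variables do not carry over. Pictures are saved under pics/ and viewed, at most 10 in all, crops included, and the job is handed in when it is done.

```bash
mkdir -p pics; cat > h.py <<'E'
from rig import env
import numpy as np, cv2
def ray(im,u,v):
    d=np.array([(u-im['cx'])/im['fx'],-(v-im['cy'])/im['fy'],-1.]); P=np.array(im['pose'])
    return P[:3,3],P[:3,:3]@d
def atz(im,u,v,z):
    o,d=ray(im,u,v); return o+d*(z-o[2])/d[2]
def proj(im,p):
    P=np.array(im['pose']); c=P[:3,:3].T@(np.array(p)-P[:3,3])
    return im['cx']+im['fx']*c[0]/-c[2], im['cy']+im['fy']*c[1]/c[2]
E
python3 - <<'E'
from h import *
for n in ('top','side'):
    im=env.get_image(n); cv2.imwrite(f'pics/{n}0.png',im['image'])
    print(n,{k:v for k,v in im.items() if k!='image'})
    for t in ('leaf_one','leaf_two','tray','jamb','leaf_bore','leaf_grip','jamb_bore','jamb_pin'):
        print(t,[(np.round(r['centre']),round(r['conf'],2)) for r in env.tip_of(n,t)])
print(env.observe())
E
```

```text
top {'fx': 588.5372684144478, 'fy': 588.5372684144478, 'cx': 323.2983543912814, 'cy': 235.8946015966584, 'pose': array([[-0.01077177,  0.99375859, -0.11103074,  0.48291837],
       [-0.99968782, -0.00819908,  0.02360153,  0.02649703],
       [ 0.02254387,  0.11125031,  0.99353668,  1.27676663],
       [ 0.        ,  0.        ,  0.        ,  1.        ]])}
leaf_one [(array([374., 335.]), 0.63), (array([232., 246.]), 0.61), (array([323., 276.]), 0.43)]
leaf_two [(array([445., 306.]), 0.71), (array([246., 308.]), 0.65)]
tray [(array([241., 272.]), 0.63)]
jamb [(array([398., 268.]), 0.67), (array([236., 247.]), 0.28)]
leaf_bore [(array([390., 332.]), 0.66), (array([239., 228.]), 0.6)]
leaf_grip [(array([377., 333.]), 0.79), (array([236., 240.]), 0.65)]
jamb_bore [(array([402., 263.]), 0.58)]
jamb_pin [(array([358., 267.]), 0.74)]
side {'fx': 539.4425966561682, 'fy': 539.4425966561682, 'cx': 317.40875892385884, 'cy': 240.02443763694674, 'pose': array([[-0.93930973,  0.21951084, -0.26365169,  0.28281925],
       [-0.34292723, -0.62295044,  0.70308866,  0.83914289],
       [-0.00990635,  0
[... 632 characters left out ...]
1246e+01, -1.23356924e+01]), 'qvel': array([ 0.04466755,  0.02728395, -0.06853467, -0.02320535, -0.05874152,
       -0.00983007]), 'joint_efforts': array([-5.55221031e-04, -4.48318505e+01, -2.31464964e+01, -2.12231657e-04,
        5.36110783e-04, -1.93334603e-05]), 'position': array([ 0.13969728, -0.53195043,  0.24833996]), 'tool_rot': array([[ 9.67203823e-01,  2.54001505e-01, -4.62203611e-06],
       [ 2.54001505e-01, -9.67203823e-01, -1.92378688e-05],
       [-9.35689863e-06,  1.74329362e-05, -1.00000000e+00]]), 'ft_force': array([-0.18035597,  0.51488173,  0.40258246]), 'wrist_torque': array([ 0.04669305, -0.01260444,  0.01563355]), 'gripper_force': 0.0, 'grip_width': 0.08531850213492179}
```

```bash
python3 - <<'E'
import cv2
a=cv2.imread('pics/top0.png')[170:390,180:500]; cv2.imwrite('pics/t1.png',cv2.resize(a,None,fx=2.5,fy=2.5,interpolation=cv2.INTER_CUBIC))
a=cv2.imread('pics/side0.png')[130:400,180:500]; cv2.imwrite('pics/s1.png',cv2.resize(a,None,fx=2.2,fy=2.2,interpolation=cv2.INTER_CUBIC))
E
```

```text
(no output)
```

View pics/t1.png

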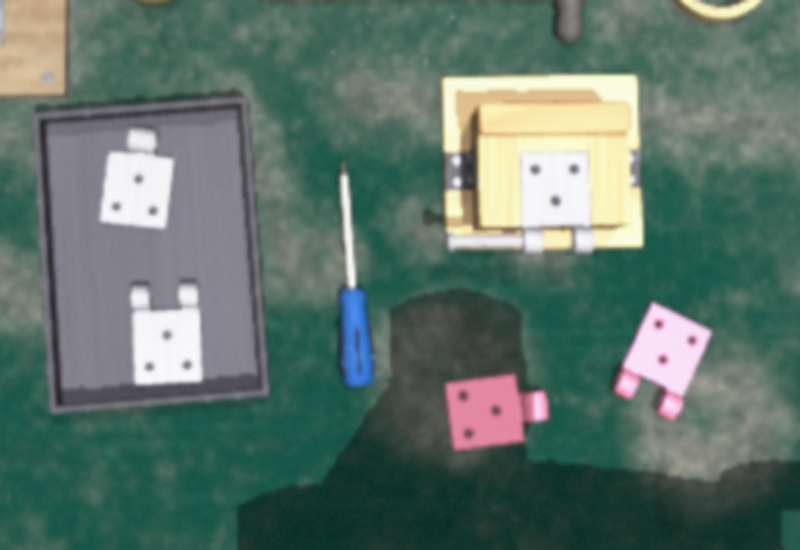

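View pics/s1.png

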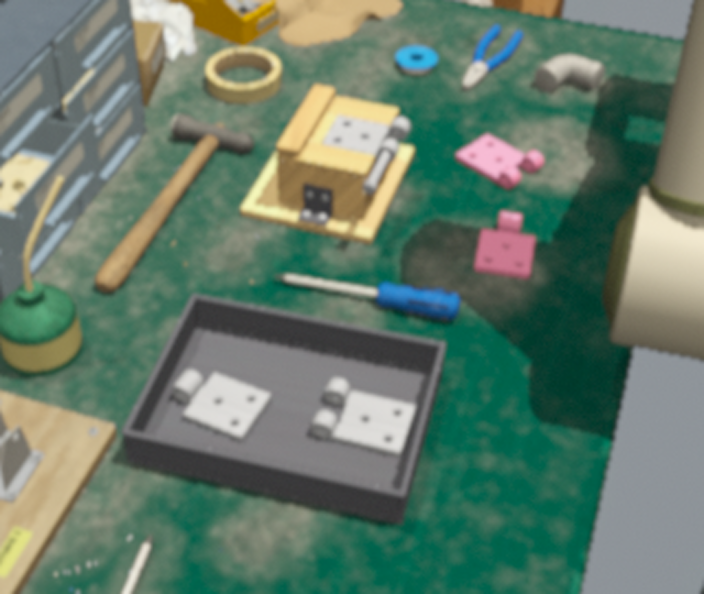

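```bash
cat >> h.py <<'E'
from scipy.optimize import minimize
S=4
def box(x0,x1,y0,y1,z0,z1): return np.array([[x,y,z] for x in (x0,x1) for y in (y0,y1) for z in (z0,z1)])/1000
def cyl(x,z,r,y0,y1):
    a=np.linspace(0,2*np.pi,24,endpoint=False); return np.array([[x+r*np.cos(t),y,z+r*np.sin(t)] for t in a for y in (y0,y1)])/1000
ONE=[box(-30,30,-28,28,0,8),box(28,42.5,-11.5,11.5,0,6),cyl(42.5,11,11,-11.5,11.5)]
# fixed leaf in jamb frame (its x reversed)
FIX=[box(12.5,72.5,-28,28,77,78)]+[p for a,b in((-28,-13),(13,28)) for p in (box(0,14,a,b,76,78),cyl(0,81,11,a,b))]+[cyl(0,81,5,28,88)]
def render(im,parts,p,z,roi):
    x,y,a=p; R=np.array([[np.cos(a),-np.sin(a),0],[np.sin(a),np.cos(a),0],[0,0,1]])
    u0,v0,u1,v1=roi; m=np.zeros(((v1-v0)*S,(u1-u0)*S),np.uint8)
    for q in parts:
        w=q@R.T+[x,y,z]; uv=np.array([proj(im,k) for k in w])
        h=cv2.convexHull(((uv-[u0-.5,v0-.5])*S-.5).astype(np.float32))
        cv2.fillConvexPoly(m,np.round(h*16).astype(np.int32),255,shift=4)
    return cv2.resize(m,(u1-u0,v1-v0),interpolation=cv2.INTER_AREA)/255.
def steel(im,thr,roi):
    u0,v0,u1,v1=roi; b=im['image'][v0:v1,u0:u1].astype(float)
    s=b.max(2)-b.min(2); g=b.min(2)
    return np.clip((g-thr)/60+.5,0,1)*(s<50)
def fit(im,parts,p0,z,roi,thr,scale=(1,1,1)):
    M=steel(im,thr,roi)
    f=lambda d: np.abs(render(im,parts,(p0[0]+d[0]/1e3,p0[1]+d[1]/1e3,p0[2]+d[2]/50),z,roi)-M).sum()
    best=None
    for s in (6,2):
        d0=np.zeros(3) if best is None else best.x
        best=minimize(f,d0,method='Nelder-Mead',options=dict(initial_simplex=np.vstack([d0,d0+np.diag([s]*3)]),xatol=.02,fatol=.05))
    p=np.array(p0)+best.x/[1e3,1e3,50]
    return p,best.fun,M,render(im,parts,p,z,roi)
def show(im,roi,m,k=5):
    u0,v0,u1,v1=roi; a=cv2.resize(im['image'][v0:v1,u0:u1],None,fx=k,fy=k,interpolation=cv2.INTER_CUBIC)
    c,_=cv2.findContours((cv2.resize(m,None,fx=k,fy=k)>.5).astype(np.uint8),0,1); cv2.drawContours(a,c,-1,(0,0,255),1); return a
E
cat > m.py <<'E'
from h import *
out=[]
for n,rl,rj in (('top',(212,212,258,270),(352,225,425,275)),('side',(255,285,310,335),(325,175,375,225))):
    im=env.get_image(n)
    c=(235,246) if n=='top' else (283,314)
    w=atz(im,*c,.012); cj=(402,266) if n=='top' else (360,199)
    wj=atz(im,*cj,.081)
    for nm,P,p0,z,roi in (('leaf',ONE,(w[0],w[1],-.1),.004,rl),('jamb',FIX,(wj[0],wj[1],0),0,rj)):
        for thr in (110,150):
            p,e,M,m=fit(im,P,p0,z,roi,thr); print(n,nm,thr,np.round(p[:2]*1e3,1),round(np.degrees(p[2]),2),round(e,1),round(M.sum()))
        out+=[show(im,roi,m),cv2.cvtColor(cv2.resize((M*255).astype(np.uint8),None,fx=5,fy=5),8)]
H=[cv2.copyMakeBorder(o,0,300-o.shape[0],0,0,0) for o in out]
cv2.imwrite('pics/f1.png',cv2.resize(np.vstack([np.hstack([H[0],H[2],H[3][:,:0]]),np.hstack([H[4],H[6],np.zeros((300,H[0].shape[1]+H[2].shape[1]-H[4].shape[1]-H[6].shape[1],3),np.uint8)])]),None,fx=1,fy=1))
E
python3 m.py
```

```text
top leaf 110 [603.1 191.7] -8.05 1251.4 2141
top leaf 150 [603.9 189.1] -6.56 259.3 1111
top jamb 110 [ 554.6 -163.8] 1.38 509.4 1656
top jamb 150 [ 555.5 -163.7] 1.31 363.6 1438
side leaf 110 [603.8 182.2] -10.49 1324.3 2212
side leaf 150 [604.8 183.7] -7.34 303.8 1045
side jamb 110 [ 553.5 -164.2] 0.28 121.9 669
side jamb 150 [ 554.3 -164.3] 0.86 107.0 531
```

View pics/f1.png

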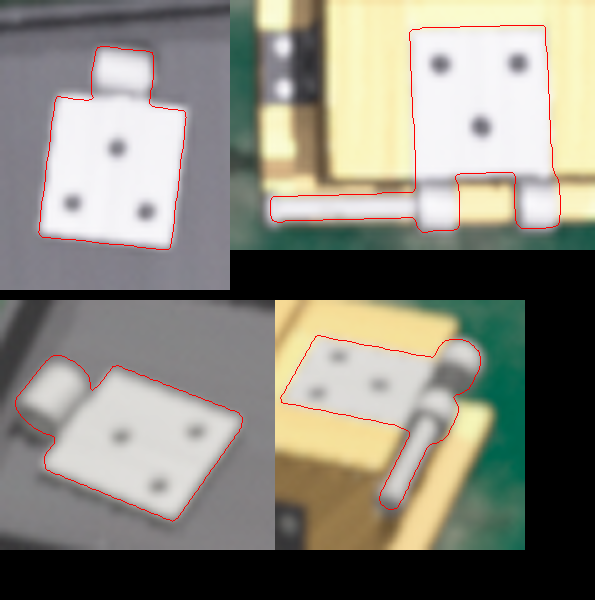

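```bash
sed -i 's/(110,150)/(165,185,200)/' m.py; sed -i 's/pics\/f1/pics\/f2/' m.py; python3 m.py; python3 - <<'E'
from h import *
print(env.tcp_to_tips)
for n in('top','side'):
    im=env.get_image(n); r=(212,212,258,270) if n=='top' else (255,285,310,335)
    for z in (0,.004,.008):
        p,e,M,m=fit(im,ONE,(.603,.187,-.12),z,r,165); print(n,z,np.round(p,4),round(e,1))
E
```

```text
top leaf 165 [604.5 188.8] -6.74 65.3 876
top leaf 185 [605.1 188.7] -6.6 80.9 812
top leaf 200 [605.5 188.7] -7.18 126.9 760
top jamb 165 [ 556.3 -163.7] 1.76 358.0 1377
top jamb 185 [ 557.  -164.2] 2.21 342.5 1257
top jamb 200 [ 556.5 -163.9] 1.42 329.0 1122
side leaf 165 [605.1 183.9] -6.41 139.9 755
side leaf 185 [606.  183.1] -6.28 250.9 642
side leaf 200 [606.  181.7] -7.09 432.0 458
side jamb 165 [ 554.5 -163.9] 0.64 140.1 486
side jamb 185 [ 554.2 -164.7] 1.74 223.0 391
side jamb 200 [ 579.6 -171.7] 19.37 337.8 268
0.017
top 0 [ 0.6047  0.1893 -0.1152] 66.9
top 0.004 [ 0.6044  0.1888 -0.1152] 65.3
top 0.008 [ 0.6042  0.1882 -0.1168] 63.5
side 0 [ 0.6067  0.1808 -0.132 ] 132.8
side 0.004 [ 0.6054  0.1831 -0.123 ] 141.1
side 0.008 [ 0.6038  0.1869 -0.1241] 147.8
```

```bash
cat > go.py <<'E'
import sys; from h import *
from scipy.spatial.transform import Rotation as Ro
x,y,z,yaw=map(float,sys.argv[1:5]); o=env.observe(); R=np.array(o['tool_rot']); c,s=np.cos(np.radians(yaw)),np.sin(np.radians(yaw))
G=np.array([[c,s,0],[s,-c,0],[0,0,-1.]])
print('shift',np.round(R.T@(np.array([x,y,z])/1e3-o['position']),4),'turn',np.round(Ro.from_matrix(R.T@G).as_rotvec(),4),'t',round(o['time_s'],2),'pos',np.round(o['position']*1e3,1),'f',np.round(o['ft_force'],1),'grip',round(o['gripper_force'],1),round(o['grip_width']*1e3,1))
E
python3 -m pendant '[[1,0.3,-0.268,0,0,0,0.18],[1,0.3,-0.268,0,0,0,0.18],[1,0.3,-0.268,0,0,0,0.18],[1,0.3,-0.268,0,0,0,0.18],[1,0.3,-0.268,0,0,0,0.18]]'
python3 go.py 614.4 186 120 -6.8
```

```text
time_s: 1.82
position: [0.313, -0.2697, 0.2486]
tool_rot: [[0.997, 0.076, 0.001], [0.076, -0.997, -0.001], [0.0, 0.001, -1.0]]
ft_force: [1.4, -0.2, -0.8]
grip_width: 0.0853
gripper_force: 0.0
shift [ 0.3352 -0.4315  0.1284] turn [ 0.0006 -0.0005  0.1949] t 1.82 pos [ 313.  -269.7  248.6] f [ 1.4 -0.2 -0.8] grip 0.0 85.3
```

```bash

python3 -m pendant '[[1,0.19,-0.245,0,0,0,0.19],[1,0.19,-0.245,0,0,0,0.19],[1,0.19,-0.245,0,0,0,0.19],[1,0.19,-0.245,0,0,0,0.19],[1,0.19,-0.245,0,0,0,0.19]]' >/dev/null
python3 go.py 614.4 186 120 -6.8
```

```text
shift [ 0.1115 -0.2181  0.1286] turn [ 0.0003 -0.0008  0.0056] t 2.45 pos [478.9 -18.1 248.6] f [ 1.5 -0.9  1. ] grip 0.0 85.5
```

```bash

python3 -m pendant '[[1,0.11,-0.215,0.05,0,0,0.005],[1,0.11,-0.215,0.05,0,0,0.005],[1,0.11,-0.215,0.05,0,0,0.005],[1,0.11,-0.215,0.05,0,0,0.005],[1,0.11,-0.215,0.05,0,0,0.005]]' >/dev/null
python3 -m pendant '[[0.9,0,0,0,0,0,0],[0.9,0,0,0,0,0,0]]' >/dev/null
python3 go.py 614.4 186 80 -6.8
```

```text
shift [ 0.0022 -0.0062  0.1191] turn [-0.0001 -0.0008 -0.0008] t 3.33 pos [611.3 180.1 199.1] f [ 0.1 -0.3 -0.2] grip 0.0 76.7
```

```bash

python3 -m pendant '[[0.9,0.002,-0.006,0.05,0,0,0],[0.9,0.002,-0.006,0.1,0,0,0],[0.9,0.002,-0.006,0.118,0,0,0],[0.9,0.002,-0.006,0.118,0,0,0]]' >/dev/null
python3 -m pendant '[[0.9,0,0,0,0,0,0]]' >/dev/null
python3 go.py 614.4 186 24 -6.8
python3 - <<'E'
from h import *
a=[]
for n in('top','side'):
    im=env.get_image(n)['image']; a.append(cv2.resize(im[180:330,180:330] if n=='top' else im[230:380,220:370],(400,400),interpolation=cv2.INTER_CUBIC))
cv2.imwrite('pics/g1.png',np.hstack(a))
E
```

```text
shift [-0.0006  0.0005  0.058 ] turn [-0.0006 -0.0025 -0.0003] t 3.95 pos [614.9 186.5  82. ] f [ 0.8 -0.4  0.7] grip 0.0 76.8
```

View pics/g1.png

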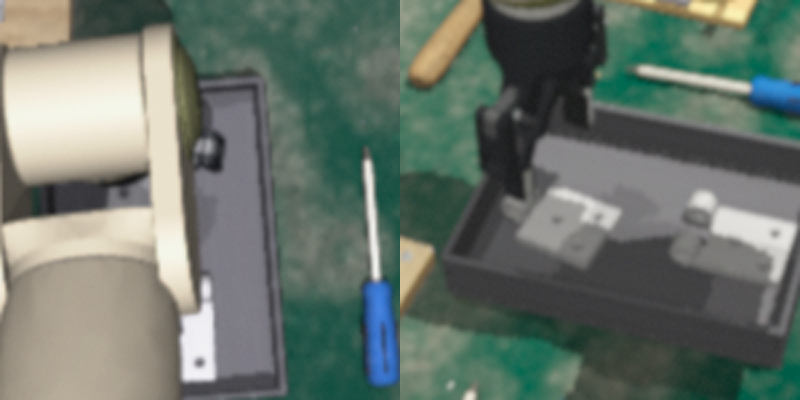

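```bash

python3 -m pendant '[[0.82,0,0,0.03,0,0,0],[0.82,0,0,0.05,0,0,0],[0.82,0,0,0.058,0,0,0],[0.82,0,0,0.06,0,0,0],[0.82,0,0,0.06,0,0,0]]'
python3 -m pendant '[[0.82,0,0,0.001,0,0,0],[0.82,0,0,0.002,0,0,0],[0.82,0,0,0.002,0,0,0]]' 
python3 go.py 614.4 186 18 -6.8
```

```text
time_s: 4.68
position: [0.6147, 0.187, 0.0212]
tool_rot: [[0.993, -0.118, 0.002], [-0.118, -0.993, 0.0], [0.001, -0.0, -1.0]]
ft_force: [-0.2, 0.1, 0.7]
grip_width: 0.07
gripper_force: 0.0
time_s: 5.05
position: [0.6142, 0.1869, 0.0184]
tool_rot: [[0.993, -0.118, 0.0], [-0.118, -0.993, 0.0], [0.0, -0.0, -1.0]]
ft_force: [0.2, 0.3, -0.8]
grip_width: 0.0702
gripper_force: 0.0
shift [0.0003 0.0009 0.0004] turn [-0.     -0.0001  0.0006] t 5.05 pos [614.2 186.9  18.4] f [ 0.2  0.3 -0.8] grip 0.0 70.2
```

```bash

python3 -m pendant '[[0.6,0,0,0,0,0,0],[0.55,0,0,0,0,0,0],[0.5,0,0,0,0,0,0],[0.5,0,0,0,0,0,0]]' 40
python3 -m pendant '[[0.4,0,0,0,0,0,0],[0.4,0,0,0,0,0,0]]' 60
```

```text
time_s: 5.55
position: [0.6144, 0.1871, 0.0188]
tool_rot: [[0.993, -0.118, 0.001], [-0.118, -0.993, 0.0], [0.001, -0.0, -1.0]]
ft_force: [-1.0, 2.0, 5.8]
grip_width: 0.0545
gripper_force: 43.2
time_s: 5.8
position: [0.6144, 0.1871, 0.0189]
tool_rot: [[0.993, -0.118, 0.001], [-0.118, -0.993, 0.0], [0.001, -0.0, -1.0]]
ft_force: [-2.4, 1.2, 7.8]
grip_width: 0.0539
gripper_force: 62.2
```

```bash

python3 -m pendant '[[0.4,0,0,-0.01,0,0,0],[0.4,0,0,-0.03,0,0,0],[0.4,0,0,-0.06,0,0,0],[0.4,0,0,-0.1,0,0,0],[0.4,0,0,-0.13,0,0,0]]' 80
python3 go.py 500 -164 165 1.2
```

```text
time_s: 6.42
position: [0.6141, 0.1867, 0.1496]
tool_rot: [[0.993, -0.118, -0.0], [-0.118, -0.993, -0.0], [0.0, 0.0, -1.0]]
ft_force: [-0.3, 0.1, -3.3]
grip_width: 0.053
gripper_force: 84.6
shift [-0.0719  0.3617 -0.0153] turn [ 0.0003  0.     -0.1393] t 6.42 pos [614.1 186.7 149.6] f [-0.3  0.1 -3.3] grip 84.6 53.0
```

```bash

python3 -m pendant '[[0.4,-0.008,0.04,-0.01,0,0,-0.02],[0.4,-0.017,0.085,-0.015,0,0,-0.04],[0.4,-0.026,0.13,-0.015,0,0,-0.06],[0.4,-0.035,0.175,-0.015,0,0,-0.08],[0.4,-0.044,0.22,-0.015,0,0,-0.1]]' >/dev/null
python3 -m pendant '[[0.4,-0.008,0.045,0,0,0,-0.02],[0.4,-0.017,0.085,0,0,0,-0.03],[0.4,-0.024,0.12,0,0,0,-0.04],[0.4,-0.03,0.138,0,0,0,-0.04],[0.4,-0.03,0.138,0,0,0,-0.04]]'
python3 -m pendant '[[0.4,0,0,0,0,0,0],[0.4,0,0,0,0,0,0]]'>/dev/null
python3 go.py 495 -164 125 1.2
```

```text
time_s: 7.68
position: [0.5116, -0.1643, 0.1631]
tool_rot: [[1.0, 0.02, -0.001], [0.02, -1.0, 0.0], [-0.001, -0.001, -1.0]]
ft_force: [-0.6, 0.6, -3.9]
grip_width: 0.0533
gripper_force: 84.7
shift [-0.0173  0.0008  0.0383] turn [-0.0003  0.0001  0.0022] t 7.92 pos [ 512.3 -162.8  163.3] f [ 0.5  0.7 -3.3] grip 84.7 53.0
```

```bash

python3 -m pendant '[[0.4,-0.01,0.001,0,0,0,0],[0.4,-0.02,0.001,0.01,0,0,0],[0.4,-0.02,0.001,0.04,0,0,0],[0.4,-0.02,0.001,0.065,0,0,0],[0.4,-0.02,0.001,0.078,0,0,0]]'>/dev/null
python3 -m pendant '[[0.4,0,0,0,0,0,0],[0.4,0,0,0,0,0,0]]'>/dev/null
python3 go.py 523 -164 85 1.2
python3 - <<'E'
from h import *
a=[]
for n in('top','side'):
    im=env.get_image(n); cv2.imwrite(f'pics/{n}2.png',im['image']); im=im['image']; a.append(cv2.resize(im[220:320,340:440] if n=='top' else im[150:250,320:420],(400,400),interpolation=cv2.INTER_CUBIC))
cv2.imwrite('pics/g2.png',np.hstack(a))
E
```

```text
shift [ 0.0305 -0.0008  0.0012] turn [ 0.0009 -0.0013  0.001 ] t 8.8 pos [ 492.5 -165.4   86.2] f [-0.2 -0.4 -3.3] grip 84.8 53.3
```

View pics/g2.png

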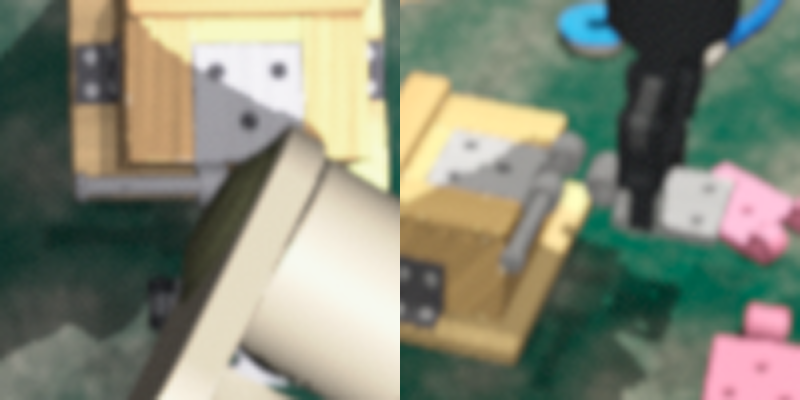

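```bash
cat > ov.py <<'E'
import sys; from h import *
L=np.array(eval(sys.argv[1])); J=np.array(eval(sys.argv[2])); im=env.get_image('side'); roi=(350,165,420,225)
k=10;u0,v0,u1,v1=roi; a=cv2.resize(im['image'][v0:v1,u0:u1],None,fx=k,fy=k,interpolation=cv2.INTER_CUBIC); a=cv2.convertScaleAbs(a,alpha=1.4)
def wire(pts,p,z,col,hull=True):
    t=p[2]; R=np.array([[np.cos(t),-np.sin(t),0],[np.sin(t),np.cos(t),0],[0,0,1]])
    uv=(np.array([proj(im,R@q+[p[0],p[1],z]) for q in pts])-[u0-.5,v0-.5])*k
    cv2.polylines(a,[np.int32(np.round(cv2.convexHull(uv.astype(np.float32)) if hull else uv))],True,col,1)
for part in ONE: wire(part,L,L[3],(0,0,255))
for x,y in((-18,-18),(-18,18),(0,0)): wire(np.array([[x+3*np.cos(t),y+3*np.sin(t),8] for t in np.linspace(0,6.28,20)])/1e3,L,L[3],(0,0,255))
top=lambda:None
for part in FIX: wire(part,J,0,(255,0,0))
cv2.imwrite(sys.argv[3],a)
E
python3 ov.py '(.4825,-.1652,.0208,.0713)' '(.555,-.164,.02)' pics/o1.png
```

```text
(no output)
```

View pics/o1.png

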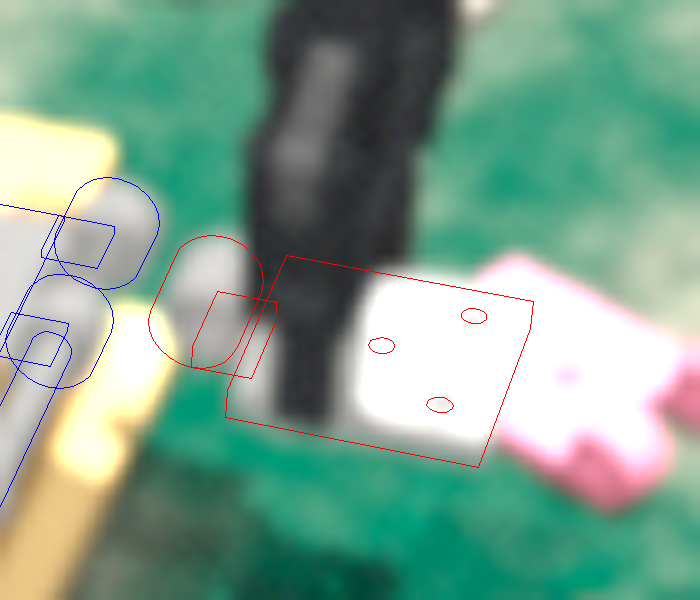

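```bash

python3 -m pendant '[[0.4,0.006,-0.0007,0.0013,0,0,0],[0.4,0.01,-0.0007,0.0013,0,0,0],[0.4,0.013,-0.0007,0.0013,0,0,0],[0.4,0.016,-0.0007,0.0013,0,0,0],[0.4,0.016,-0.0007,0.0013,0,0,0]]'
python3 go.py 523 -164.7 85 1.2
```

```text
time_s: 9.57
position: [0.5083, -0.1642, 0.084]
tool_rot: [[1.0, 0.022, 0.0], [0.022, -1.0, -0.0], [0.0, 0.0, -1.0]]
ft_force: [-0.5, 0.4, -3.4]
grip_width: 0.0533
gripper_force: 84.9
shift [ 0.0147  0.0008 -0.001 ] turn [ 0.    -0.     0.001] t 9.57 pos [ 508.3 -164.2   84. ] f [-0.5  0.4 -3.4] grip 84.9 53.3
```

```bash

python3 -m pendant '[[0.4,0.002,0,-0.0005,0,0,0],[0.4,0.004,0,-0.0005,0,0,0],[0.4,0.006,0,-0.0005,0,0,0],[0.4,0.008,0,-0.0005,0,0,0],[0.4,0.01,0,-0.0005,0,0,0]]'|grep -E 'pos|ft'
python3 -m pendant '[[0.4,0.001,0,0,0,0,0],[0.4,0.002,0,0,0,0,0],[0.4,0.002,0,0,0,0,0]]'|grep -E 'pos|ft'
python3 go.py 523 -164.7 85 1.2
```

```text
position: [0.5182, -0.164, 0.0845]
ft_force: [-0.1, -0.2, -2.8]
position: [0.5201, -0.1639, 0.0845]
ft_force: [-0.4, -0.3, -3.3]
shift [ 0.0029  0.0008 -0.0005] turn [ 0.     -0.      0.0009] t 10.57 pos [ 520.1 -163.9   84.5] f [-0.4 -0.3 -3.3] grip 84.9 53.1
```

Now in the gap; feel forward for the plate edge, 0.5 mm at a time.

```bash

python3 -m pendant '[[0.4,0.001,0,0,0,0,0],[0.4,0.002,0,0,0,0,0],[0.4,0.002,0,0,0,0,0]]'|grep -E 'pos|ft'
python3 -m pendant '[[0.4,0.0005,0,0,0,0,0],[0.4,0.001,0,0,0,0,0],[0.4,0.001,0,0,0,0,0]]'|grep -E 'pos|ft'
python3 -m pendant '[[0.4,0.0005,0,0,0,0,0],[0.4,0.0005,0,0,0,0,0]]'|grep -E 'pos|ft'
python3 ov.py '(.5125,-.1646,.0213,.070)' '(.555,-.164,.02)' pics/o2.png
```

```text
position: [0.5222, -0.1639, 0.0845]
ft_force: [-0.8, -0.0, -3.8]
position: [0.5231, -0.1638, 0.0845]
ft_force: [-0.1, -0.0, -3.0]
position: [0.5236, -0.1639, 0.0845]
ft_force: [0.3, -0.4, -4.2]
```

View pics/o2.png

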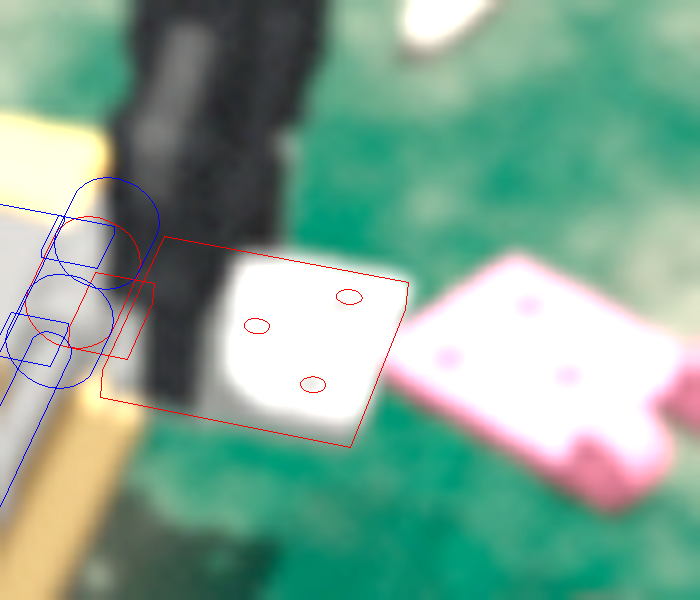

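```bash

for i in 1 2; do python3 -m pendant '[[0.4,0.0005,0,0,0,0,0],[0.4,0.0005,0,0,0,0,0]]'|grep -E 'pos|ft|time'; done
python3 -m pendant '[[0.4,0.0005,0,0,0,0,0],[0.4,0.0005,0,0,0,0,0]]'|grep -E 'pos|ft'
```

```text
time_s: 11.88
position: [0.5238, -0.1638, 0.0844]
ft_force: [-2.4, -0.8, -3.1]
time_s: 12.12
position: [0.5239, -0.1638, 0.0843]
ft_force: [-4.4, -1.1, -2.0]
position: [0.524, -0.1637, 0.0842]
ft_force: [-7.6, -1.3, -2.7]
```

```bash

python3 -m pendant '[[0.4,-0.0034,0,-0.0003,0,0,0],[0.4,-0.0034,0,-0.0003,0,0,0],[0.4,-0.0034,0,-0.0003,0,0,0]]'|grep -E 'pos|ft'
for i in 1 2 3; do python3 -m pendant '[[0.4,0,0.0005,0,0,0,0],[0.4,0,0.0005,0,0,0,0]]'|grep -E 'pos|ft'; done
```

```text
position: [0.522, -0.1639, 0.085]
ft_force: [-0.2, -0.9, -2.6]
position: [0.5219, -0.1643, 0.0849]
ft_force: [0.7, 0.7, -2.9]
position: [0.5219, -0.1644, 0.0849]
ft_force: [1.7, 5.2, -2.3]
position: [0.5219, -0.1644, 0.0848]
ft_force: [1.8, 6.7, -2.6]
```

```bash

python3 -m pendant '[[0.4,0,-0.0015,0,0,0,0],[0.4,0,-0.0025,0,0,0,0],[0.4,0,-0.0025,0,0,0,0]]'|grep -E 'pos|ft'
for i in 1 2 3 4; do python3 -m pendant '[[0.4,0,-0.0005,0,0,0,0],[0.4,0,-0.0005,0,0,0,0]]'|grep -E 'pos|ft'; done
```

```text
position: [0.5216, -0.1631, 0.0848]
ft_force: [0.9, 1.4, -2.7]
position: [0.5217, -0.1625, 0.0848]
ft_force: [-0.3, 0.8, -3.8]
position: [0.5216, -0.1619, 0.0848]
ft_force: [-0.1, 0.6, -2.9]
position: [0.5217, -0.1615, 0.0848]
ft_force: [0.3, -0.1, -4.0]
position: [0.5217, -0.1613, 0.0849]
ft_force: [-1.1, -4.1, -3.1]
```

```bash

python3 -m pendant '[[0.4,0,0.001,0,0,0,0],[0.4,0,0.0018,0,0,0,0],[0.4,0,0.0018,0,0,0,0],[0.4,0,0.0018,0,0,0,0]]'
python3 go.py 521.7 -162.85 84.9 1.2
python3 ov.py '(.5117,-.1630,.0213,.070)' '(.5542,-.1621,.02)' pics/o3.png
```

```text
time_s: 15.38
position: [0.5217, -0.1626, 0.0848]
tool_rot: [[1.0, 0.022, -0.0], [0.022, -1.0, 0.0], [-0.0, -0.0, -1.0]]
ft_force: [0.2, 1.0, -2.8]
grip_width: 0.0531
gripper_force: 84.9
shift [ 0.      0.0003 -0.0001] turn [-0.0002  0.0001  0.0009] t 15.38 pos [ 521.7 -162.6   84.8] f [ 0.2  1.  -2.8] grip 84.9 53.1
```

View pics/o3.png

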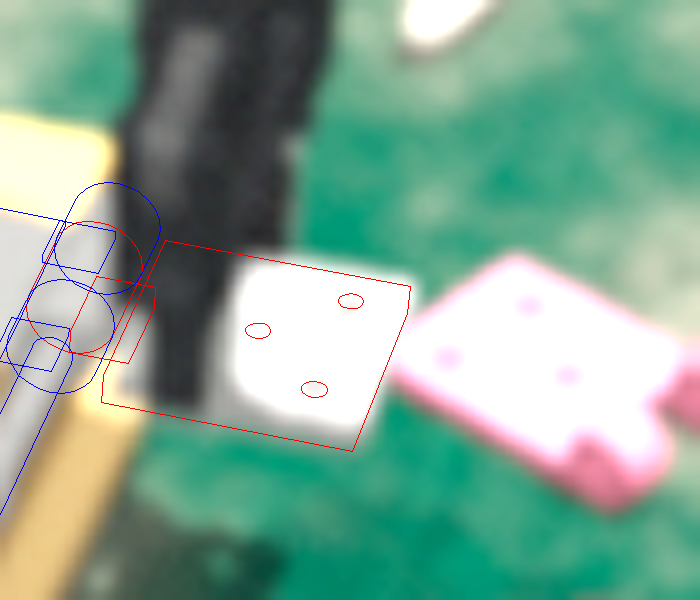

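```bash
python3 - <<'E'
from h import *
im=env.get_image('side'); roi=(374,188,396,214)
P=[box(-30,30,-28,28,0,8)]
for thr in (120,140,160):
    M=steel(im,thr,roi)
    f=lambda d: np.abs(render(im,P,(.5117+d[0]/1e3,-.163+d[1]/1e3,.0213),.07,roi)-M).sum()
    b=minimize(f,[0,0],method='Nelder-Mead',options=dict(initial_simplex=[[0,0],[4,0],[0,4]])); print(thr,b.x,b.fun,M.sum())
im0=dict(im); im0['image']=cv2.imread('pics/side0.png'); r=(325,175,375,225)
for thr in (120,140,160): print(fit(im0,FIX,(.5542,-.1621,.0213),0,r,thr)[:2])
E
```

```text
120 [-1.79406929 -3.15867996] 25.64411764705882 271.75
140 [-1.10313606 -2.1786623 ] 35.40882352941176 250.81666666666666
160 [-0.08359909 -0.77700043] 47.206862745098036 225.95
(array([ 0.5540634 , -0.16422839,  0.00996055]), np.float64(104.69509803921568))
(array([ 0.55424578, -0.16445528,  0.01746364]), np.float64(94.27549019607844))
(array([ 0.5543343 , -0.16428485,  0.0160253 ]), np.float64(128.0343137254902))
```

```bash
python3 -c "
from rig import env
print(env.close_job())"
```

```text
the job is handed in; nothing more can be done
None
```

I handed the job in after about 15 s on the robot's clock, with the single-knuckle leaf held level and still in the gripper and its knuckle in the jamb gap. I centred it by light contact (under 8 N) and estimate the bores line up to about 1 mm; the height comes from the tray grip and a camera check, and no verdict came back.

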